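# Refit the air regulator's knob on its D-shaft and set it

### The arm

A 6-joint arm with a two-finger parallel gripper is mounted at the origin on the work surface. World frame = base frame: x ahead of the robot, y to its left, z up, the work surface at z = 0. Lengths are in m, angles in rad, forces in N, time in s.
With the tool pointing down it reaches from about 0.3 to 0.875 m from the base axis. Payload 6.4 kg.
Tool frame: the origin (TCP) lies midway between the tips of the shut fingers; the grasp point (between the pads) lies 19 mm behind it (ctrl.pinch_z is the distance from the TCP to the grasp point, in m); z points along the fingers, y is the line along which they close (so a half turn about z gives the same grasp; the last joint's range is limited). The gripper opens to 85 mm and grips with 20 to 120 N. Pads are 22 mm wide; open, the fingers measure 114 mm over their backs; the gripper's body (76 mm by 85 mm) begins 54 mm behind the grasp point. The pads swing forward as they close: fully open they stand 13 mm farther back than shut.
Start: joints at [1.069, 0.181, 1.607, -0, 1.354, -0.206], TCP at [0.168, 0.55, 0.231] pointing down, gripper open.
Joint ranges: [-2.99, 2.99], [-0.89, 2.07], [0.3, 2.58], [-1.14, 4.28], [0, 2.63], [-3.12, 3.12]. Speed limits (rad/s): [2.57, 2.57, 3.01, 3.14, 3.14, 3.14].

### API

Orientations are given as a unit quaternion [w, x, y, z].
In Python, from bench import ctrl gives the robot as it stands.
- The arm moves only by the tool apply_moves, never from a script. Its argument "moves" is a list of rows, each an object with "jaw": the opening, from 0 (shut) to 1 (fully open); "offset": the shift along the tool's x, y, z in mm, a list of three; "rot": the turn, a rotation vector about the tool's x, y, z in degrees, a list of three. In form: [{"jaw": jaw, "offset": [dx, dy, dz], "rot": [ax, ay, az]}, ...]. A call has exactly 5 rows; each row shifts and turns the commanded pose from where the row before left it, along the tool's axes as they then stand; what a row does not reach is not made up. A row lasts 1/8 s, in which the tool goes at most 62.5 mm and 10.7 degrees, less where a joint would pass 70% of its speed; a pose out of reach is approached as far as the arm can. A call is refused whole if a number of a shift passes 62.5 or a number of a turn 10.7, either way. A call with a gripper value outside its range is refused whole. The fingers move at their own pace and stop on an object; the grip force is fixed at half the most. Time passes only in rows, so rows that do not move let the fingers close, or fill a call up. It gives the time, the measured TCP pose, the force, the opening and the grip force at its end, in the units of the state.
- ctrl.get_obs(): the state, without advancing time (a new reading comes with each control period).
- ctrl.camera(name): name is "scene" or "side" or "wrist"; returns (picture, depth): 420x560x3 uint8, red, green, blue; 420x560 float32, m along the optical axis (not along the pixel's ray), 0 where there is no reading.
- ctrl.camera_params(name): a dict with "K" (3x3 intrinsics, pixels), "cam_to_world" (4x4, takes a point from camera to world coordinates); the wrist camera has in their place "mount" (4x4, takes a point from camera to tool coordinates, whose origin is the TCP and whose axes are the flange's). Camera axes: x right, y down, z forward; pixel columns grow to the right and rows downward; lengths in m; the calibration is good to about 2 mm. A picture is of the moment at which its call begins: read the wrist's pose just before it. camera_params takes no time and is no camera call.
- ctrl.hand_in(): hands the job in; it is judged then, once.
Trained networks look in the newest picture that a camera, given by its name, has taken for a name from the list of things; names that differ only in an ending like _2 or _b are one class to them, and where a whole thing is asked for, a point or a joint stands for the part that bears it (a point fixed in the world has none). Each returns a list of dicts, best first, with "score" (0 to 1); they miss things now and then, are a little off and sometimes report something else, mostly with a low value. They report only what shows in the picture. A call takes as long as a camera call. They do not tell look-alikes from the thing itself.
- ctrl.outline_of(camera, target): "region" (420x560 bool, what is visible of it) and "position" ([column, row] in pixels, amid what is visible of it).
The state is a dict: "time_s": time; "q": joint angles; "dq": joint speeds; "joint_efforts": joint torques, N m; "eef_pos": TCP position; "eef_rot": TCP orientation; "wrist_force": force on the tool from outside, world axes, zero at the start; "torque": the same for the moment, N m; "opening": opening from 0.0 (shut) to 1.0 (fully open); "grasp_force": force on a finger pad.
Only numpy, scipy, OpenCV 4.12 (cv2) and the standard library are available. Lean on these libraries where they do the work, as an engineer would, in place of code of your own. Each camera call takes 0.05 s, during which the arm holds its last target. There are 200 camera calls.

### The job

The air regulator on the lab bench has lost its black knob, which stands on the bench beside it. Put the knob back on the D-shaft: turn it until its flat bore matches the shaft, push it down with care until it snaps fully home, never forcing it, then turn it so that its white pointer nose faces the green dot on the dial, and let go. Leave the wash bottle, the jar and the beaker where they are.

Things in the scene. Friction and masses are not known exactly. Their poses are not given: they have to be found in the camera images.
- knob_center (a point): Centre, half-way up, of the loose black plastic knob, about 90 g, 50 mm tall, standing upright, bore down. Two parallel flat vertical cheeks 26 mm apart (y = +-13 mm, 40 mm long in x, full height): grip it across these. A tapered nose points to its own +x, with a white pointer line along the top and down the nose. z is up.
- knob_nose (a point): Tip (4 mm wide, vertical) of the knob's pointer nose, 30 mm from the knob's axis along the knob's +x, half-way up. The knob's flat back is at x = -20 mm, so it is 50 mm long in all.
- knob: The same knob; origin at the centre of its underside, where the D-bore opens: 31 mm deep, 17.8 mm across, its flat on the nose side, 2.5 mm from the axis. It fits the shaft with 0.9 mm of play round the shaft, 0.5 mm at the flat (about +-0.1 rad of turning). Opposite the flat, the lowest 6 mm of the bore are a lip that the shaft's sprung catch snaps over.
- regulator: Fixed, heavy white box, 150 (x) x 180 (y) x 70 mm, a grey dial plate 112 mm wide on top, the D-shaft upright in its middle. Origin at the centre of its underside, on the shaft's axis; x is twelve o'clock on the dial (side with the brass hose barbs), z up.
- shaft_seat (a point): On the shaft's axis, on top of the black springy collar (6 N per mm, gives 2.5 mm), 26 mm wide, on which the knob's underside rests when home (knob_center then 25 mm above, up to 1.5 mm off axis). 77 mm above the bench, 4 mm over the dial plate. Axes as the regulator's. The shaft turns stiffly (0.09 N m) and stays where left; stops at -1.25 and +1.25 rad from this +x. Pushing over 25 N is forcing it.
- shaft_tip (a point): Top of the steel D-shaft, 28 mm above shaft_seat. Shaft 16 mm thick, flat 2 mm from its axis, top 3 mm chamfered (round side to 11 mm, flat to 1 mm from the axis). This frame has the regulator's axes and does NOT tell where the flat faces: see or feel for it. At the start it faces between 1.1 rad clockwise and 0.4 rad counter-clockwise (from above) of +x. The knob's nose goes over the flat.
- shaft_catch (a point): On the axis, 15 mm above shaft_seat, at the top of the sprung brass catch on the shaft's round side. Wrongly turned, the knob stands on the shaft's top, underside 20 to 28 mm above shaft_seat; rightly turned it drops freely to this height. From here some 6 to 12 N of push takes it over the catch, which snaps in over the last 3 mm.
- green_dot (a point): Centre of the green dot, 13 mm wide, on the dial plate, 46 mm from the shaft's axis, 1.0 rad counter-clockwise (from above) of the regulator's +x. Its x axis points straight out from the shaft's axis: the knob is set when the knob's +x (nose) points along it.
- wash_bottle: White wash bottle with a red cap and a thin bent spout, 64 mm wide, 200 mm tall with the spout; origin at the centre of its underside. Leave alone.
- jar: Amber glass jar with a white lid, 60 mm wide, 85 mm tall; origin at the centre of its underside. Leave alone.
- beaker: Clear glass beaker, 70 mm wide, 85 mm tall; origin at the centre of its underside. Leave alone.
Things that resemble listed ones, but are neither listed nor needed, are in the scene too. Several things look just like the knob: the one meant starts farthest to the robot's left.

How it is judged:
By the outcome, as a careful person would: the job done as asked, in the order asked, and still so for the second after the job is handed in, with the robot touching nothing.
It also fails if it takes over 72 s, if anything falls off the work surface, if the arm or the gripper's body presses on something with over 40 N, if the wrist force passes 120 N, or if a joint passes its speed limit or range.

## Working session

There is one attempt and no reset: what is moved stays moved. The work goes in short steps, Python scripts to look and compute and a tool call to move; the robot and the scene stay as the last step left them, time stands still between calls to the robot, and variables do not carry over. Pictures are saved under pics/ and viewed, at most 10 in all, crops included, and the job is handed in when it is done.

Besides the shell and the picture viewer there is one more tool, called after "Emit:" as name(argument=value, ...), one argument or row to a line, values as JSON. apply_moves: Moves the arm, as the interface text tells. Its arguments: {"type":"object","properties":{"moves":{"type":"array"}},"required":["moves"]}

```bash
mkdir -p pics; ls; cat > h.py <<'E'
import numpy as np, cv2
from scipy.spatial.transform import Rotation as R
from bench import ctrl
def rot(q): return R.from_quat([q[1],q[2],q[3],q[0]]).as_matrix()
def pose(o=None):
    o=o or ctrl.get_obs(); T=np.eye(4); T[:3,:3]=rot(o['eef_rot']); T[:3,3]=o['eef_pos']; return T
def cam(name):
    p=ctrl.camera_params(name)
    if name=='wrist': M=pose()@np.array(p['mount'])
    else: M=np.array(p['cam_to_world'])
    im,d=ctrl.camera(name); return im,d,np.array(p['K']),M
def world(uv,z,K,M):
    r=np.linalg.inv(K)@[uv[0],uv[1],1]; return (M@np.append(r*z,1))[:3]
def onplane(uv,h,K,M):
    r=M[:3,:3]@np.linalg.inv(K)@[uv[0],uv[1],1]; c=M[:3,3]; return c+r*(h-c[2])/r[2]
def cloud(d,K,M):
    v,u=np.indices(d.shape); P=np.stack([(u-K[0,2])/K[0,0]*d,(v-K[1,2])/K[1,1]*d,d],-1)
    return P@M[:3,:3].T+M[:3,3]
def save(n,im): cv2.imwrite('pics/'+n+'.png',im[:,:,::-1])
E
python3 - <<'E'
from h import *
print(ctrl.get_obs())
for c in ['scene','side','wrist']:
    im,d,K,M=cam(c); save(c+'0',im); np.savez(c+'0.npz',im=im,d=d,K=K,M=M); C=cloud(d,K,M)
    print(c,K[0,0],M[:3,3].round(3),M[:3,2].round(2))
    for t in ['knob','regulator','shaft_tip','green_dot','wash_bottle','jar','beaker']:
        for r in ctrl.outline_of(c,t)[:4]:
            p=r['position']; g=r['region']&(d>0)
            print(t,round(r['score'],2),np.round(p),r['region'].sum(),np.median(C[g],0).round(3) if g.any() else '')
ims=[cv2.imread(f'pics/{c}0.png') for c in ['scene','side']]
E
```

```text
pics
{'time_s': 0.0, 'q': array([ 1.06863653e+00,  1.81564226e-01,  1.60801310e+00,  1.89305017e-05,
        1.35377377e+00, -2.06320733e-01]), 'dq': array([ 0.00184456,  0.00153078, -0.00034377,  0.00151354, -0.00088118,
        0.00018653]), 'joint_efforts': array([-2.80033164e-04, -4.44893897e+01, -3.51333296e+01, -2.08337497e-04,
        9.46120330e-03,  3.64871056e-06]), 'eef_pos': array([0.16735657, 0.54953372, 0.23036865]), 'eef_rot': array([-3.13649375e-04,  1.47382671e-01,  9.89079155e-01, -8.21423182e-04]), 'wrist_force': array([ 0.26102736, -0.58900899,  0.65718292]), 'torque': array([-0.04105575, -0.006403  , -0.01101588]), 'grasp_force': 0.0, 'opening': 1.0007385543854208}
scene 460.2562161371793 [1.537 0.523 0.793] [-0.73 -0.42 -0.54]
knob 0.79 [241. 206.] 222 [ 0.562 -0.211  0.029]
knob 0.76 [254. 186.] 213 [ 0.457 -0.218  0.034]
knob 0.75 [219. 215.] 275 [ 0.657 -0.226  0.032]
knob 0.6 [268. 210.] 244 [ 0.56  -0.119  0.032]
regulator 0.86 [364. 229.] 3211 [0.552 0.178 0.067]
shaft_tip 0.64 [363. 224.] 3204 [0.551 0.179 0.067]
green_dot 0.77 [365. 228.] 3189 [0.552 0.1
[... 197 characters left out ...]
41  0.058]
side 495.43147336438267 [ 0.107 -0.912  0.839] [ 0.4   0.7  -0.59]
knob 0.92 [304. 286.] 385 [ 0.545 -0.238  0.043]
knob 0.8 [261. 300.] 430 [ 0.442 -0.241  0.044]
knob 0.76 [338. 280.] 445 [ 0.64  -0.244  0.037]
knob 0.69 [278. 262.] 342 [ 0.542 -0.141  0.042]
regulator 0.73 [281. 259.] 303 [ 0.541 -0.141  0.046]
regulator 0.61 [213. 203.] 3303 [0.491 0.121 0.069]
shaft_tip 0.75 [216. 203.] 3262 [0.491 0.121 0.069]
green_dot 0.68 [215. 199.] 3216 [0.491 0.121 0.069]
wash_bottle 0.68 [398. 336.] 2052 [ 0.606 -0.482  0.093]
jar 0.85 [209. 146.] 506 [0.599 0.439 0.053]
beaker 0.97 [330. 214.] 883 [ 0.746 -0.061  0.058]
wrist 324.76764316100383 [0.1   0.571 0.372] [ 0.27 -0.08 -0.96]
```

View pics/scene0.png

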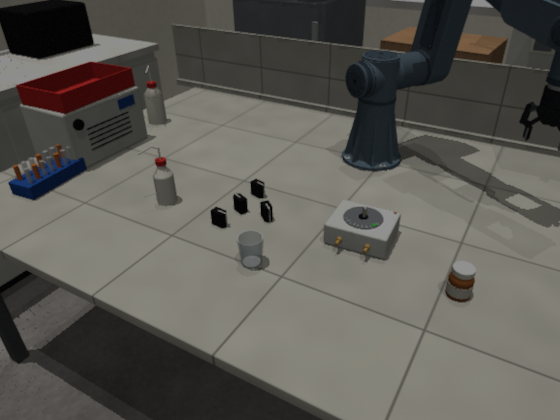

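View pics/wrist0.png

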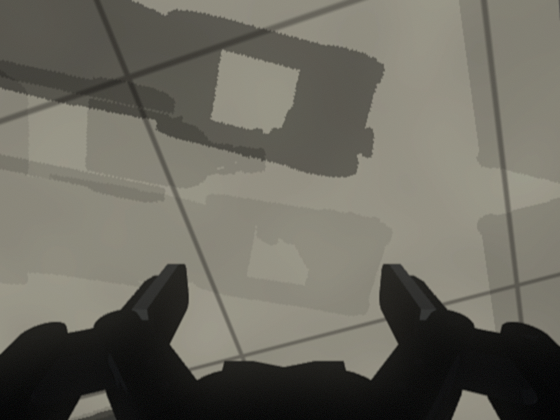

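The scene view shows the regulator at (363,228) with its brass barbs on the camera (+x) side. There are four black knobs around (219–268, 186–215). The leftmost for the robot is the one at (268,210), near (0.56,-0.12). The wrist view shows only bare bench.

```bash
python3 - <<'E'
from h import *
for c in ['scene','side']:
    f=np.load(c+'0.npz'); im,d,K,M=[f[k] for k in ['im','d','K','M']]; C=cloud(d,K,M).reshape(-1,3)
    def rect(cx,cy,r,z0,z1):
        s=(abs(C[:,0]-cx)<r)&(abs(C[:,1]-cy)<r)&(C[:,2]>z0)&(C[:,2]<z1)
        p=C[s]; return s.sum(),np.median(p[:,2]).round(4),cv2.minAreaRect((p[:,:2]*1000).astype(np.float32)),p.mean(0).round(3)
    print(c,'reg',rect(0.52,0.15,0.16,0.062,0.08)); print('shaft',rect(.52,.15,.16,.085,.115))
    print('knob',rect(.555,-.13,.05,.043,.06)); print('knoball',rect(.555,-.13,.05,.01,.06))
    print('bench',np.median(C[(abs(C[:,0]-.5)<.05)&(abs(C[:,1])<.05)][:,2]))
ims=[]
f=np.load('scene0.npz')['im'];g=np.load('side0.npz')['im']
a=cv2.resize(f[185:265,255:415],(800,400),interpolation=cv2.INTER_CUBIC)
save('zoom0',a)
E
```

```text
scene reg (np.int64(1930), np.float64(0.0695), ((504.10546875, 167.15234375), (158.19305419921875, 179.85581970214844), 4.137511730194092), array([0.516, 0.172, 0.07 ]))
shaft (np.int64(32), np.float64(0.0958), ((507.2256774902344, 170.0792236328125), (14.41873550415039, 12.97359848022461), 10.558760643005371), array([0.506, 0.17 , 0.096]))
knob (np.int64(85), np.float64(0.0486), ((550.1963500976562, -124.88092041015625), (53.761741638183594, 27.618391036987305), 53.922367095947266), array([ 0.552, -0.124,  0.049]))
knoball (np.int64(193), np.float64(0.0397), ((551.044921875, -124.82836151123047), (56.279056549072266, 27.86113739013672), 50.32630920410156), array([ 0.558, -0.12 ,  0.036]))
bench -0.001227411217830987
side reg (np.int64(2047), np.float64(0.0708), ((503.1612243652344, 162.86416625976562), (151.3685760498047, 185.50079345703125), 4.0186381340026855), array([0.499, 0.152, 0.071]))
shaft (np.int64(43), np.float64(0.0967), ((499.1319274902344, 165.05062866210938), (17.52957534790039, 16.078113555908203), 48.980010986328125), array([0.502, 0.164, 0.097]))
knob (np.int64(164), np.float64(0.0496), ((549.5056762695312, -127.48434448242188), (52.61064147949219, 25.90822982788086), 51.90325164794922), array([ 0.547, -0.131,  0.05 ]))
knoball (np.int64(297), np.float64(0.0467), ((549.4024047851562, -127.86102294921875), (53.33095932006836, 26.210391998291016), 51.90325164794922), array([ 0.543, -0.137,  0.039]))
bench 0.00015271994935850408
```

View pics/zoom0.png

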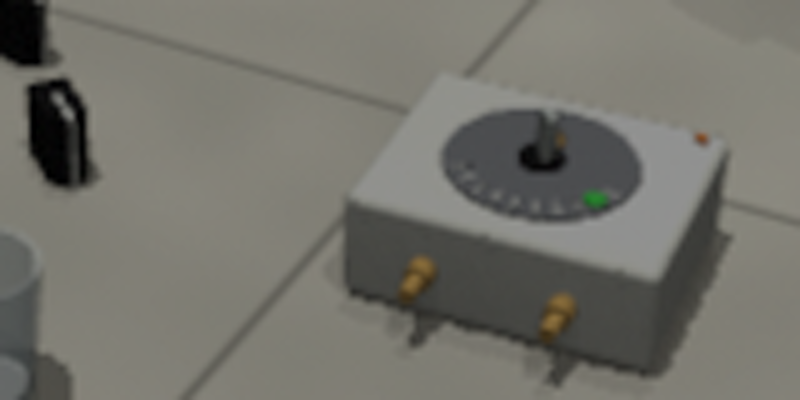

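Brass catch at (560,140) shows on the shaft's right side, so the flat faces roughly clockwise (-y side). The green dot is at (597,198) and the target knob at (60,130), its nose facing the camera. First I go over the regulator for a closer look, turning on the way.

```bash
cat >> h.py <<'E'
def plan(xyz,yaw,n,nr=None):
    "rows to go to xyz (m), tool-x yaw (deg), tool kept pointing down; n rows, turning in the first nr"
    T=pose(); y0=np.degrees(np.arctan2(T[1,0],T[0,0])); nr=nr or n
    dy=yaw-y0; step=(np.array(xyz)-T[:3,3])*1000/n; y=y0; 
    print('from',T[:3,3].round(4),'yaw',y0.round(2),'dyaw',round(dy,2),'tilt',np.degrees(T[:3,2][:2]).round(2))
    for i in range(n):
        a=np.radians(y); c,s=np.cos(a),np.sin(a); r=-dy/nr if i<nr else 0
        print([round(v,1) for v in (c*step[0]+s*step[1], s*step[0]-c*step[1], -step[2])],round(r,2)); y-=r
E
python3 -c "
from h import *
plan((.505,.167,.25),232,10,7)"
```

```text
from [0.1676 0.5501 0.2313] yaw 163.05 dyaw 68.95 tilt [0. 0.]
[np.float64(-43.4), np.float64(-26.8), np.float64(-1.9)] -9.85
[np.float64(-38.2), np.float64(-33.8), np.float64(-1.9)] -9.85
[np.float64(-31.9), np.float64(-39.9), np.float64(-1.9)] -9.85
[np.float64(-24.6), np.float64(-44.7), np.float64(-1.9)] -9.85
[np.float64(-16.6), np.float64(-48.3), np.float64(-1.9)] -9.85
[np.float64(-8.1), np.float64(-50.4), np.float64(-1.9)] -9.85
[np.float64(0.7), np.float64(-51.0), np.float64(-1.9)] -9.85
[np.float64(9.4), np.float64(-50.2), np.float64(-1.9)] 0
[np.float64(9.4), np.float64(-50.2), np.float64(-1.9)] 0
[np.float64(9.4), np.float64(-50.2), np.float64(-1.9)] 0
```

Emit:
apply_moves(
  moves=[
    {"jaw": 1,"offset": [-43,-27,-2],"rot": [0,0,-9.8]},
    {"jaw": 1,"offset": [-38,-34,-2],"rot": [0,0,-9.8]},
    {"jaw": 1,"offset": [-32,-40,-2],"rot": [0,0,-9.8]},
    {"jaw": 1,"offset": [-25,-45,-2],"rot": [0,0,-9.8]},
    {"jaw": 1,"offset": [-17,-48,-2],"rot": [0,0,-9.8]},
  ],
)

```text
time_s: 1.82
eef_pos: [0.3368, 0.3573, 0.2416]
eef_rot: [0.0, -0.278, 0.961, 0.0]
wrist_force: [1.6, 0.9, -0.5]
opening: 1.002
grasp_force: 0.0
```

Emit:
apply_moves(
  moves=[
    {"jaw": 1,"offset": [-8,-50,-2],"rot": [0,0,-9.8]},
    {"jaw": 1,"offset": [1,-51,-2],"rot": [0,0,-9.8]},
    {"jaw": 1,"offset": [9,-50,-2],"rot": [0,0,0]},
    {"jaw": 1,"offset": [9,-50,-2],"rot": [0,0,0]},
    {"jaw": 1,"offset": [9,-50,-2],"rot": [0,0,0]},
  ],
)

```text
time_s: 2.45
eef_pos: [0.5039, 0.1659, 0.2516]
eef_rot: [0.0, -0.435, 0.901, -0.0]
wrist_force: [0.8, 0.7, -0.5]
opening: 0.998
grasp_force: 0.0
```

```bash
python3 - <<'E'
from h import *
im,d,K,M=cam('wrist'); C=cloud(d,K,M); save('w1',im); np.savez('w1.npz',im=im,d=d,K=K,M=M)
print(ctrl.get_obs()['time_s'],pose().round(4)[:3])
for t in ['green_dot','shaft_tip','regulator']:
    for r in ctrl.outline_of('wrist',t)[:2]: print(t,r['score'],r['position'],r['region'].sum())
hsv=cv2.cvtColor(im,cv2.COLOR_RGB2HSV)
g=cv2.inRange(hsv,(45,100,60),(80,255,255)); n,_,st,ce=cv2.connectedComponentsWithStats(g)
for i in range(1,n):
    if st[i,4]>30: print('green',ce[i],st[i],onplane(ce[i],.073,K,M).round(4))
P=C.reshape(-1,3); near=(abs(P[:,0]-.503)<.15)&(abs(P[:,1]-.167)<.15)
for z0,z1 in [(.06,.09),(.1,.11),(.09,.12)]:
    p=P[near&(P[:,2]>z0)&(P[:,2]<z1)]
    if len(p)>10: print(z0,len(p),np.median(p,0).round(4),cv2.minAreaRect((p[:,:2]*1000).astype(np.float32)))
E
```

```text
2.5 [[-0.6248 -0.7808  0.0037  0.5077]
 [-0.7808  0.6248 -0.0029  0.1614]
 [-0.     -0.0047 -1.      0.2519]]
green_dot 0.71 [283.5, 181.3] 25214
shaft_tip 0.96 [283.1, 181.4] 25425
regulator 0.83 [282.3, 179.8] 25136
green [291.01652893 230.23140496] [285 225  13  12 121] [0.5251 0.2061 0.073 ]
0.06 24574 [0.4975 0.1569 0.0689] ((503.63006591796875, 165.71597290039062), (150.46156311035156, 178.63124084472656), 3.835047960281372)
0.1 149 [0.5015 0.1681 0.1028] ((501.8096008300781, 168.672119140625), (15.780855178833008, 9.658220291137695), 32.79338836669922)
0.09 189 [0.5006 0.1676 0.1023] ((500.9806213378906, 169.62135314941406), (16.0356388092041, 12.219526290893555), 33.8193359375)
```

View pics/w1.png

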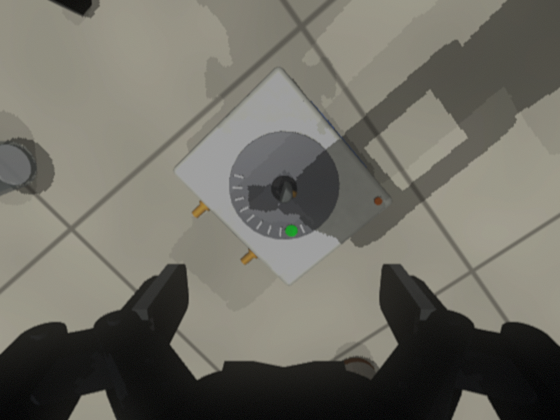

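The wrist view shows the regulator at (284,185), the green dot at (291,230) and the shaft at (285,187). Its axis is about (0.5035,0.166) at yaw 3.9°. The D outline suggests a flat at about -57°. I go a little lower for one closer look before fetching the knob.

Emit:
apply_moves(
  moves=[
    {"jaw": 1,"offset": [-10,0,30],"rot": [0,0,0]},
    {"jaw": 1,"offset": [-10,0,30],"rot": [0,0,0]},
    {"jaw": 1,"offset": [0,0,30],"rot": [0,0,0]},
    {"jaw": 1,"offset": [0,0,0],"rot": [0,0,0]},
    {"jaw": 1,"offset": [0,0,0],"rot": [0,0,0]},
  ],
)

```text
time_s: 3.28
eef_pos: [0.5154, 0.1838, 0.1625]
eef_rot: [0.001, -0.435, 0.9, -0.0]
wrist_force: [1.0, -0.2, 0.1]
opening: 0.998
grasp_force: 0.0
```

```bash
python3 - <<'E'
from h import *
im,d,K,M=cam('wrist'); C=cloud(d,K,M); np.savez('w2.npz',im=im,d=d,K=K,M=M)
print(ctrl.get_obs()['time_s'],pose().round(4)[:3])
hsv=cv2.cvtColor(im,cv2.COLOR_RGB2HSV)
g=cv2.inRange(hsv,(45,100,60),(80,255,255)); n,_,st,ce=cv2.connectedComponentsWithStats(g)
for i in range(1,n):
    if st[i,4]>30: print('green',ce[i],st[i],onplane(ce[i],.073,K,M).round(4))
P=C.reshape(-1,3); near=(abs(P[:,0]-.503)<.03)&(abs(P[:,1]-.167)<.03)
for z0,z1 in [(.1,.11),(.0985,.11),(.102,.11)]:
    p=P[near&(P[:,2]>z0)&(P[:,2]<z1)]
    if len(p)>10: print(z0,len(p),np.median(p,0).round(4),cv2.minAreaRect((p[:,:2]*1000).astype(np.float32)))
# project the shaft tip guess and crop
q=np.linalg.inv(M)@[.5035,.166,.1,1]; uv=(K@q[:3]/q[2])[:2]; print(uv)
u,v=uv.astype(int); cr=im[max(0,v-50):v+50,max(0,u-65):u+65]
save('w2c',cv2.resize(cr,None,fx=6,fy=6,interpolation=cv2.INTER_CUBIC))
E
```

```text
3.325 [[-6.214e-01 -7.835e-01  2.400e-03  5.160e-01]
 [-7.835e-01  6.214e-01  4.000e-04  1.836e-01]
 [-1.800e-03 -1.700e-03 -1.000e+00  1.630e-01]]
green [291.06363636 243.65909091] [283 236  17  16 220] [0.5251 0.206  0.073 ]
0.1 306 [0.5012 0.1679 0.1027] ((501.5331115722656, 168.56121826171875), (15.872687339782715, 9.81729507446289), 34.96340560913086)
0.0985 319 [0.5011 0.1677 0.1027] ((501.5354919433594, 168.52511596679688), (16.10315704345703, 9.792073249816895), 33.40769577026367)
0.102 202 [0.5016 0.1679 0.1032] ((501.508056640625, 168.40745544433594), (13.522896766662598, 8.696691513061523), 33.285762786865234)
[280.12647771 194.83217895]
```

View pics/w2c.png

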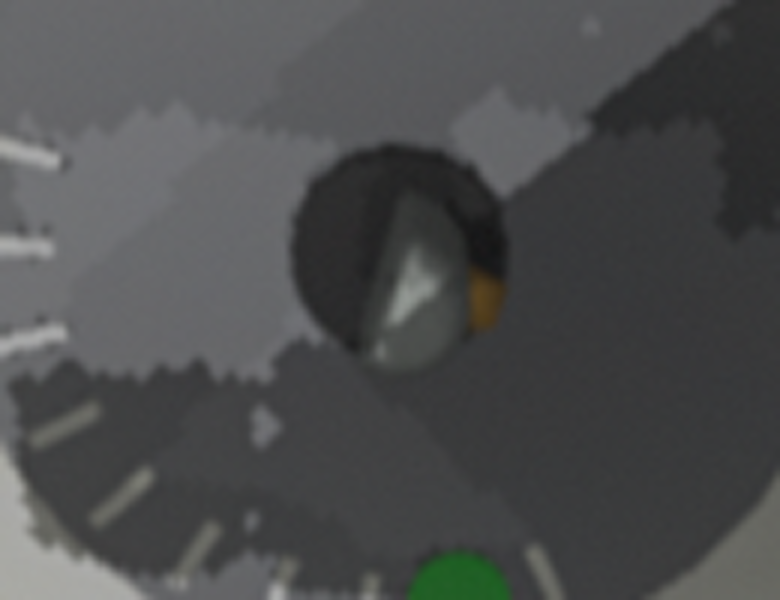

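The zoom shows the D-shaft's flat on the left (edge (405,190) to (365,350)) and the brass catch at (488,300). So the flat faces about -55.5° in the world, with the axis at about (0.5032,0.1659). Now to the knob.

```bash
python3 -c "
from h import *
plan((.552,-.123,.17),-128,7)"
```

```text
from [0.516  0.1836 0.163 ] yaw -128.42 dyaw 0.42 tilt [0.14 0.02]
[np.float64(31.1), np.float64(-31.3), np.float64(-1.0)] -0.06
[np.float64(31.2), np.float64(-31.2), np.float64(-1.0)] -0.06
[np.float64(31.2), np.float64(-31.2), np.float64(-1.0)] -0.06
[np.float64(31.2), np.float64(-31.2), np.float64(-1.0)] -0.06
[np.float64(31.2), np.float64(-31.1), np.float64(-1.0)] -0.06
[np.float64(31.3), np.float64(-31.1), np.float64(-1.0)] -0.06
[np.float64(31.3), np.float64(-31.1), np.float64(-1.0)] -0.06
```

Emit:
apply_moves(
  moves=[
    {"jaw": 1,"offset": [16,-16,-30],"rot": [0,0,0]},
    {"jaw": 1,"offset": [40,-40,0],"rot": [0,0,0]},
    {"jaw": 1,"offset": [40,-40,0],"rot": [0,0,0]},
    {"jaw": 1,"offset": [40,-40,0],"rot": [0,0,0]},
    {"jaw": 1,"offset": [40,-40,0],"rot": [0,0,0]},
  ],
)

```text
time_s: 3.95
eef_pos: [0.5445, -0.0663, 0.1935]
eef_rot: [0.001, -0.435, 0.901, -0.001]
wrist_force: [-0.3, 0.2, -0.2]
opening: 1.004
grasp_force: 0.0
```

Emit:
apply_moves(
  moves=[
    {"jaw": 1,"offset": [32,-32,10],"rot": [0,0,0]},
    {"jaw": 1,"offset": [10,-10,12],"rot": [0,0,0]},
    {"jaw": 0.7,"offset": [0,0,0],"rot": [0,0,0]},
    {"jaw": 0.7,"offset": [0,0,0],"rot": [0,0,0]},
    {"jaw": 0.7,"offset": [0,0,0],"rot": [0,0,0]},
  ],
)

```text
time_s: 4.58
eef_pos: [0.5507, -0.1219, 0.1699]
eef_rot: [0.0, -0.436, 0.9, -0.0]
wrist_force: [0.6, -0.9, 0.1]
opening: 0.699
grasp_force: 0.0
```

```bash
python3 - <<'E'
from h import *
im,d,K,M=cam('wrist'); C=cloud(d,K,M); np.savez('w3.npz',im=im,d=d,K=K,M=M); save('w3',im)
print(ctrl.get_obs()['time_s'],pose().round(4)[:3])
for r in ctrl.outline_of('wrist','knob')[:4]:
    g=r['region']; p=C[g&(d>0)]; t=p[(p[:,2]>.042)&(p[:,2]<.058)]
    print(round(r['score'],2),np.round(r['position']),g.sum(),len(t),np.median(t,0).round(4) if len(t) else '', cv2.minAreaRect((t[:,:2]*1000).astype(np.float32)) if len(t)>9 else '')
E
```

```text
4.625 [[-6.207e-01 -7.841e-01  7.000e-04  5.507e-01]
 [-7.841e-01  6.207e-01 -2.000e-04 -1.221e-01]
 [-3.000e-04 -7.000e-04 -1.000e+00  1.699e-01]]
0.91 [280. 190.] 1931 1717 [ 0.5478 -0.1278  0.0484] ((549.8411865234375, -125.04800415039062), (50.29069137573242, 25.902990341186523), 51.09588623046875)
0.81 [201.  99.] 2603 2164 [ 0.5502 -0.2249  0.0484] ((550.5184936523438, -226.32968139648438), (49.77635955810547, 26.44758415222168), 67.54084777832031)
0.73 [117. 167.] 3376 2024 [ 0.6446 -0.2325  0.0483] ((646.1204223632812, -230.12811279296875), (50.20806884765625, 27.202726364135742), 84.99848175048828)
0.6 [310.  19.] 2136 1575 [ 0.4506 -0.2158  0.0483] ((448.1802978515625, -216.73643493652344), (39.12405776977539, 25.84600830078125), 75.79534149169922)
```

View pics/w3.png

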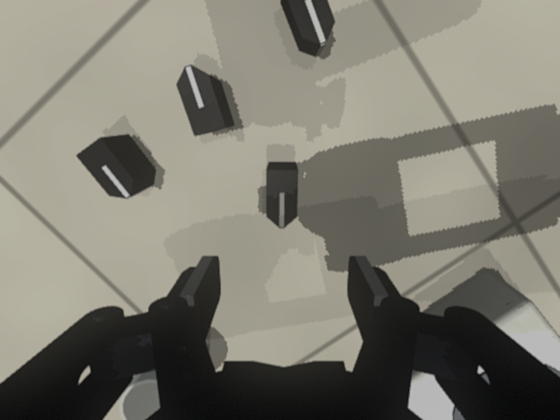

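The target knob at (280,190) has its nose toward the image bottom, along the tool's -x. Its size, 50.3×25.9 mm, and height, ~49 mm, match. Axis at (0.5467,-0.1290), nose 51.3°. Descend and grip.

Emit:
apply_moves(
  moves=[
    {"jaw": 0.7,"offset": [4,-1.2,40],"rot": [0,0,0.3]},
    {"jaw": 0.7,"offset": [4,0,40],"rot": [0,0,0]},
    {"jaw": 0.7,"offset": [0,0,40],"rot": [0,0,0]},
    {"jaw": 0.7,"offset": [0,0,30],"rot": [0,0,0]},
    {"jaw": 0.7,"offset": [0,0,11],"rot": [0,0,0]},
  ],
)

```text
time_s: 5.3
eef_pos: [0.5451, -0.1293, 0.0065]
eef_rot: [-0.001, -0.433, 0.902, 0.001]
wrist_force: [0.4, -0.4, -0.3]
opening: 0.698
grasp_force: 0.0
```

Emit:
apply_moves(
  moves=[
    {"jaw": 0.6,"offset": [0,0,0],"rot": [0,0,0]},
    {"jaw": 0.4,"offset": [0,0,0],"rot": [0,0,0]},
    {"jaw": 0.2,"offset": [0,0,0],"rot": [0,0,0]},
    {"jaw": 0.2,"offset": [0,0,0],"rot": [0,0,0]},
    {"jaw": 0.2,"offset": [0,0,0],"rot": [0,0,0]},
  ],
)

```text
time_s: 5.92
eef_pos: [0.5476, -0.1309, 0.01]
eef_rot: [0.001, -0.432, 0.902, -0.001]
wrist_force: [-1.1, 1.0, 7.4]
opening: 0.299
grasp_force: 59.6
```

```bash
python3 -c "
from h import *
print(ctrl.get_obs()['q'].round(2))
plan((.5038,.165,.15),-235.5,11)"
```

```text
[-0.45  0.45  1.77  0.    0.92 -2.91]
from [ 0.5476 -0.1309  0.01  ] yaw -128.77 dyaw -106.73 tilt [ 0.16 -0.07]
[np.float64(-18.5), np.float64(20.0), np.float64(-12.7)] 9.7
[np.float64(-14.8), np.float64(22.8), np.float64(-12.7)] 9.7
[np.float64(-10.8), np.float64(25.0), np.float64(-12.7)] 9.7
[np.float64(-6.4), np.float64(26.4), np.float64(-12.7)] 9.7
[np.float64(-1.9), np.float64(27.1), np.float64(-12.7)] 9.7
[np.float64(2.7), np.float64(27.1), np.float64(-12.7)] 9.7
[np.float64(7.2), np.float64(26.2), np.float64(-12.7)] 9.7
[np.float64(11.5), np.float64(24.6), np.float64(-12.7)] 9.7
[np.float64(15.5), np.float64(22.3), np.float64(-12.7)] 9.7
[np.float64(19.1), np.float64(19.4), np.float64(-12.7)] 9.7
[np.float64(22.1), np.float64(15.9), np.float64(-12.7)] 9.7
```

Emit:
apply_moves(
  moves=[
    {"jaw": 0.2,"offset": [0,0,-15],"rot": [0,0,0]},
    {"jaw": 0.2,"offset": [0,0,-30],"rot": [0,0,0]},
    {"jaw": 0.2,"offset": [0,0,-40],"rot": [0,0,0]},
    {"jaw": 0.2,"offset": [0,0,-40],"rot": [0,0,0]},
    {"jaw": 0.2,"offset": [0,0,-25],"rot": [0,0,0]},
  ],
)

```text
time_s: 6.55
eef_pos: [0.547, -0.1307, 0.1615]
eef_rot: [0.001, -0.432, 0.902, -0.001]
wrist_force: [1.1, -0.1, -1.8]
opening: 0.294
grasp_force: 58.9
```

```bash
python3 - <<'E'
from h import *
im,d,K,M=cam('wrist'); C=cloud(d,K,M); np.savez('w4.npz',im=im,d=d,K=K,M=M)
T=pose(); print(ctrl.get_obs()['q'][5],T[:3,3].round(4))
for r in ctrl.outline_of('wrist','knob')[:2]:
    g=r['region']&(d>0); p=(C[g]-T[:3,3])@T[:3,:3]
    t=p[(p[:,2]>-.06)&(p[:,2]<.03)]; print(round(r['score'],2),r['position'],g.sum(),len(t))
    if len(t)>50:
        print(np.percentile(t,[1,50,99],axis=0).round(4)); zt=np.percentile(t[:,2],5)
        s=t[t[:,2]<zt+.006]; print('top',zt,cv2.minAreaRect((s[:,:2]*1000).astype(np.float32)))
plan((.5038,.165,.15),-235.5,11)
cr=im[220:420,140:420]; save('w4',cv2.resize(cr,None,fx=2.5,fy=2.5))
E
```

```text
-2.910405810560926 [ 0.5486 -0.1313  0.1646]
0.93 [280.7, 294.5] 9524 9512
[[-0.0193 -0.0104 -0.0366]
 [ 0.0095  0.0023 -0.0351]
 [ 0.02    0.0149  0.0113]]
top -0.03616008364245416 ((-0.4069671630859375, 2.281524658203125), (41.65897750854492, 26.397953033447266), 0.1444818377494812)
0.89 [310.3, 24.8] 2678 0
from [ 0.5483 -0.1313  0.1625] yaw -128.77 dyaw -106.73 tilt [ 0.37 -0.18]
[np.float64(-18.5), np.float64(20.0), np.float64(1.1)] 9.7
[np.float64(-14.8), np.float64(22.8), np.float64(1.1)] 9.7
[np.float64(-10.8), np.float64(25.0), np.float64(1.1)] 9.7
[np.float64(-6.4), np.float64(26.5), np.float64(1.1)] 9.7
[np.float64(-1.8), np.float64(27.2), np.float64(1.1)] 9.7
[np.float64(2.8), np.float64(27.1), np.float64(1.1)] 9.7
[np.float64(7.3), np.float64(26.2), np.float64(1.1)] 9.7
[np.float64(11.6), np.float64(24.6), np.float64(1.1)] 9.7
[np.float64(15.6), np.float64(22.3), np.float64(1.1)] 9.7
[np.float64(19.1), np.float64(19.4), np.float64(1.1)] 9.7
[np.float64(22.1), np.float64(15.9), np.float64(1.1)] 9.7
```

View pics/w4.png

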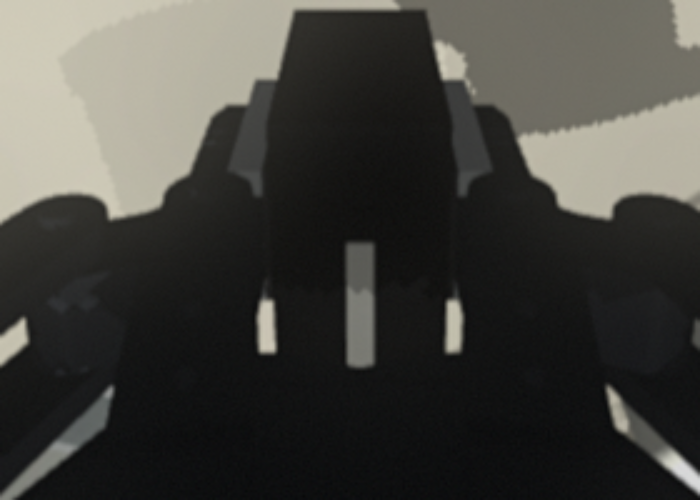

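The knob is squarely in the grip: white line central, at crop (360,300). Its back is at tool x≈+20 mm. It appears about 2.1 mm off in tool y, and since the jaws centre it, that is the camera's calibration bias. I'll carry it near the shaft at the new yaw and look once more, to solve the bias from two yaws.

```bash
python3 - <<'E'
from h import *
plan((.533,.123,.163),-235.5,11)
E
```

```text
from [ 0.5483 -0.1313  0.1625] yaw -128.77 dyaw -106.73 tilt [ 0.37 -0.18]
[np.float64(-17.1), np.float64(15.6), np.float64(-0.0)] 9.7
[np.float64(-14.3), np.float64(18.2), np.float64(-0.0)] 9.7
[np.float64(-11.0), np.float64(20.4), np.float64(-0.0)] 9.7
[np.float64(-7.4), np.float64(21.9), np.float64(-0.0)] 9.7
[np.float64(-3.6), np.float64(22.9), np.float64(-0.0)] 9.7
[np.float64(0.3), np.float64(23.2), np.float64(-0.0)] 9.7
[np.float64(4.2), np.float64(22.8), np.float64(-0.0)] 9.7
[np.float64(8.0), np.float64(21.7), np.float64(-0.0)] 9.7
[np.float64(11.5), np.float64(20.1), np.float64(-0.0)] 9.7
[np.float64(14.7), np.float64(17.9), np.float64(-0.0)] 9.7
[np.float64(17.5), np.float64(15.1), np.float64(-0.0)] 9.7
```

Emit:
apply_moves(
  moves=[
    {"jaw": 0.2,"offset": [-17,15.5,0],"rot": [0,0,9.7]},
    {"jaw": 0.2,"offset": [-14.5,18,0],"rot": [0,0,9.7]},
    {"jaw": 0.2,"offset": [-11,20.5,0],"rot": [0,0,9.7]},
    {"jaw": 0.2,"offset": [-7.5,22,0],"rot": [0,0,9.7]},
    {"jaw": 0.2,"offset": [-3.5,23,0],"rot": [0,0,9.7]},
  ],
)

```text
time_s: 7.28
eef_pos: [0.5384, -0.0137, 0.157]
eef_rot: [-0.001, -0.021, 1.0, 0.0]
wrist_force: [-0.2, -0.0, -1.5]
opening: 0.294
grasp_force: 58.9
```

Emit:
apply_moves(
  moves=[
    {"jaw": 0.2,"offset": [0.5,23,0],"rot": [0,0,9.7]},
    {"jaw": 0.2,"offset": [4,23,0],"rot": [0,0,9.7]},
    {"jaw": 0.2,"offset": [8,21.5,0],"rot": [0,0,9.7]},
    {"jaw": 0.2,"offset": [11.5,20,0],"rot": [0,0,9.7]},
    {"jaw": 0.2,"offset": [14.5,18,0],"rot": [0,0,9.7]},
  ],
)

```text
time_s: 7.9
eef_pos: [0.5315, 0.1014, 0.157]
eef_rot: [-0.001, 0.391, 0.92, -0.0]
wrist_force: [0.0, 0.2, -0.4]
opening: 0.292
grasp_force: 58.9
```

Emit:
apply_moves(
  moves=[
    {"jaw": 0.2,"offset": [17.5,15,0],"rot": [0,0,9.7]},
    {"jaw": 0.2,"offset": [0,0,0],"rot": [0,0,0]},
    {"jaw": 0.2,"offset": [0,0,0],"rot": [0,0,0]},
    {"jaw": 0.2,"offset": [0,0,0],"rot": [0,0,0]},
    {"jaw": 0.2,"offset": [0,0,0],"rot": [0,0,0]},
  ],
)

```text
time_s: 8.52
eef_pos: [0.5313, 0.123, 0.1582]
eef_rot: [0.0, 0.465, 0.885, -0.0]
wrist_force: [-0.8, 0.5, -0.5]
opening: 0.298
grasp_force: 58.9
```

```bash
python3 - <<'E'
from h import *
im,d,K,M=cam('wrist'); C=cloud(d,K,M); np.savez('w5.npz',im=im,d=d,K=K,M=M); save('w5',im)
T=pose(); print(ctrl.get_obs()['time_s'],ctrl.get_obs()['q'][5],T[:3].round(4))
hsv=cv2.cvtColor(im,cv2.COLOR_RGB2HSV)
g=cv2.inRange(hsv,(45,100,60),(80,255,255)); n,_,st,ce=cv2.connectedComponentsWithStats(g)
for i in range(1,n):
    if st[i,4]>30: print('green',ce[i],st[i],onplane(ce[i],.073,K,M).round(4))
P=C.reshape(-1,3); near=(abs(P[:,0]-.503)<.02)&(abs(P[:,1]-.167)<.02)
for z0,z1 in [(.1,.11),(.0985,.11)]:
    p=P[near&(P[:,2]>z0)&(P[:,2]<z1)]
    if len(p)>10: print(z0,len(p),np.median(p,0).round(4),cv2.minAreaRect((p[:,:2]*1000).astype(np.float32)))
E
```

```text
8.575 -0.5924560424970653 [[-5.666e-01  8.240e-01  0.000e+00  5.313e-01]
 [ 8.240e-01  5.666e-01 -1.000e-04  1.230e-01]
 [-1.000e-04 -0.000e+00 -1.000e+00  1.583e-01]]
green [345.94480519 115.06493506] [337 105  19  21 308] [0.5252 0.2062 0.073 ]
0.1 361 [0.5016 0.1682 0.1028] ((501.7718200683594, 168.24490356445312), (15.727503776550293, 9.629491806030273), 34.55545425415039)
0.0985 378 [0.5016 0.1682 0.1027] ((501.8414611816406, 168.2421875), (15.81911563873291, 9.712736129760742), 34.41840362548828)
```

View pics/w5.png

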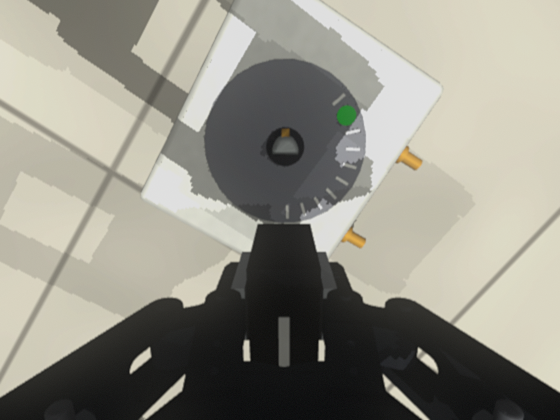

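The view shows the D flat facing the image bottom, aligned with the knob's nose: shaft at (285,147), green dot at (346,115). Shaft and dot agree with the earlier view within 0.3 mm despite the 107° turn, so the camera has no bias and the knob really sits about 2 mm off in tool y. I check that offset once more from this picture.

```bash
python3 - <<'E'
from h import *
f=np.load('w5.npz'); d,K,M=f['d'],f['K'],f['M']; T=pose(); p=(cloud(d,K,M)-T[:3,3])@T[:3,:3]
print(K.round(1)); print(np.array(ctrl.camera_params('wrist')['mount']).round(4))
for z0,z1 in [(-.041,-.031),]:
    m=(d>0)&(p[...,2]>z0)&(p[...,2]<z1)&(abs(p[...,1])<.025); q=p[m]
    print(m.sum(),np.median(q[:,2]),np.percentile(q[:,0],[1,99]),np.percentile(q[:,1],[.5,99.5]),cv2.minAreaRect((q[:,:2]*1000).astype(np.float32)))
# finger tips
for s in (-1,1):
    m=(d>0)&(p[...,2]>-.03)&(p[...,2]<.005)&(s*p[...,1]>.016)&(abs(p[...,1])<.04)&(abs(p[...,0])<.02); q=p[m]
    print('finger',s,m.sum(),np.percentile(q[:,1],[1,99]).round(4),np.percentile(q[:,0],[1,99]).round(4))
plan((.5014,.1649,.142),-235.5,3)
E
```

```text
[[324.8   0.  283.5]
 [  0.  324.8 210.1]
 [  0.    0.    1. ]]
[[ 1.600e-03 -9.601e-01 -2.795e-01  7.160e-02]
 [ 1.000e+00  1.400e-03  9.000e-04  4.000e-04]
 [-5.000e-04 -2.795e-01  9.601e-01 -1.409e-01]
 [ 0.000e+00  0.000e+00  0.000e+00  1.000e+00]]
8251 -0.038215812047707784 [-0.01878675  0.02062837] [-0.01869092  0.01938123] ((3.2337827682495117, 3.8996810913085938), (45.807621002197266, 45.444671630859375), 66.51815795898438)
finger -1 556 [-0.0257 -0.0161] [0.0068 0.0119]
finger 1 614 [0.0161 0.0267] [0.0068 0.012 ]
from [0.5313 0.123  0.1583] yaw 124.51 dyaw -360.01 tilt [ 0. -0.]
[np.float64(17.1), np.float64(-0.3), np.float64(5.4)] 120.0
[np.float64(-8.8), np.float64(-14.7), np.float64(5.4)] 120.0
[np.float64(-8.3), np.float64(15.0), np.float64(5.4)] 120.0
```

```bash
python3 - <<'E'
from h import *
T=pose()
for n in ['w5','w4']:
    f=np.load(n+'.npz'); d,K,M=f['d'],f['K'],f['M']
    Mt=np.array(ctrl.camera_params('wrist')['mount']); p=cloud(d,K,Mt)
    for x0,x1 in [(.013,.019),(.0,.01),(-.012,-.004)]:
        m=(d>0)&(p[...,2]>-.043)&(p[...,2]<-.03)&(abs(p[...,1])<.025)&(p[...,0]>x0)&(p[...,0]<x1); q=p[m]
        print(n,x0,m.sum(),np.median(q[:,2]).round(4),np.percentile(q[:,1],[1,2,50,98,99]).round(4))
    m=(d>0)&(p[...,2]>-.043)&(p[...,2]<-.033)&(abs(p[...,1])<.01); print('back',np.percentile(p[m][:,0],[98,99,99.7]).round(4))
E
```

```text
w5 0.013 1223 -0.0384 [-0.0207 -0.0194  0.0003  0.0207  0.0219]
w5 0.0 2071 -0.0383 [-0.0145 -0.014   0.0003  0.015   0.0154]
w5 -0.012 1406 -0.0384 [-0.0138 -0.0137  0.0004  0.0147  0.0149]
back [0.0205 0.0207 0.0209]
w4 0.013 1233 -0.0384 [-0.0207 -0.0194  0.0007  0.0208  0.0221]
w4 0.0 2074 -0.0383 [-0.0144 -0.0139  0.0007  0.0149  0.0155]
w4 -0.012 1417 -0.0384 [-0.0138 -0.0137  0.0004  0.0147  0.0149]
back [0.0205 0.0207 0.0209]
```

The calibrated mount gives the knob centred in the jaws: y≈+0.5 mm, axis x≈0. The earlier 2 mm came from arm motion between readings. The underside is 11.6 mm below the TCP. Go over the shaft.

Emit:
apply_moves(
  moves=[
    {"jaw": 0.2,"offset": [20,0.6,0],"rot": [0,0,0]},
    {"jaw": 0.2,"offset": [20,0.6,0],"rot": [0,0,0]},
    {"jaw": 0.2,"offset": [11,0,16],"rot": [0,0,0]},
    {"jaw": 0.2,"offset": [0,0,16],"rot": [0,0,0]},
    {"jaw": 0.2,"offset": [0,0,0],"rot": [0,0,0]},
  ],
)

```text
time_s: 9.2
eef_pos: [0.5016, 0.1662, 0.1239]
eef_rot: [-0.002, 0.465, 0.885, -0.001]
wrist_force: [-0.1, 0.3, -1.6]
opening: 0.299
grasp_force: 59.0
```

```bash
python3 - <<'E'
from h import *
o=ctrl.get_obs(); T=pose(o); e=np.array([.5033,.1658])-T[:2,3]; print(o['time_s'],T[:3].round(4),o['wrist_force'].round(1),'err tool mm',(T[:2,:2].T@e*1000).round(2),np.degrees(np.arctan2(T[1,0],T[0,0])))
E
```

```text
9.2 [[-5.672e-01  8.236e-01 -4.200e-03  5.016e-01]
 [ 8.236e-01  5.672e-01 -7.000e-04  1.662e-01]
 [ 1.800e-03 -3.900e-03 -1.000e+00  1.239e-01]] [-0.1  0.3 -1.6] err tool mm [-1.26  1.2 ] 124.55633019226296
```

Emit:
apply_moves(
  moves=[
    {"jaw": 0.2,"offset": [0,0,2],"rot": [0,0,0]},
    {"jaw": 0.2,"offset": [0,0,2],"rot": [0,0,0]},
    {"jaw": 0.2,"offset": [0,0,0],"rot": [0,0,0]},
    {"jaw": 0.2,"offset": [0,0,0],"rot": [0,0,0]},
    {"jaw": 0.2,"offset": [0,0,0],"rot": [0,0,0]},
  ],
)

```text
time_s: 9.82
eef_pos: [0.5034, 0.1663, 0.1225]
eef_rot: [0.0, 0.465, 0.885, 0.0]
wrist_force: [-0.2, 0.6, -1.5]
opening: 0.294
grasp_force: 59.0
```

```bash
cat > st.py <<'E'
from h import *
o=ctrl.get_obs(); T=pose(o); e=np.array([.5033,.1658])-T[:2,3]; print(o['time_s'],T[:3,3].round(4),'F',o['wrist_force'].round(1),'M',o['torque'].round(2),'err tool mm',(T[:2,:2].T@e*1000).round(2),'yaw',np.degrees(np.arctan2(T[1,0],T[0,0])).round(2),'tilt',np.degrees(T[:2,2]).round(2),'op',round(o['opening'],3))
E
python3 st.py
```

```text
9.825 [0.5034 0.1663 0.1225] F [-0.2  0.6 -1.5] M [-0.01 -0.   -0.03] err tool mm [-0.34 -0.36] yaw 124.53 tilt [0.02 0.  ] op 0.294
```

Emit:
apply_moves(
  moves=[
    {"jaw": 0.2,"offset": [-0.3,-0.3,2.5],"rot": [0,0,0]},
    {"jaw": 0.2,"offset": [0,0,2.5],"rot": [0,0,0]},
    {"jaw": 0.2,"offset": [0,0,2],"rot": [0,0,0]},
    {"jaw": 0.2,"offset": [0,0,2],"rot": [0,0,0]},
    {"jaw": 0.2,"offset": [0,0,0],"rot": [0,0,0]},
  ],
)

```text
time_s: 10.45
eef_pos: [0.503, 0.1659, 0.113]
eef_rot: [-0.0, 0.465, 0.885, -0.0]
wrist_force: [-0.1, -0.5, -0.2]
opening: 0.297
grasp_force: 59.0
```

```bash
python3 st.py
```

```text
10.45 [0.503  0.1659 0.113 ] F [-0.1 -0.5 -0.2] M [ 0.01  0.06 -0.04] err tool mm [-0.25  0.21] yaw 124.53 tilt [-0.03 -0.  ] op 0.297
```

Emit:
apply_moves(
  moves=[
    {"jaw": 0.2,"offset": [0,0,1.5],"rot": [0,0,0]},
    {"jaw": 0.2,"offset": [0,0,1.5],"rot": [0,0,0]},
    {"jaw": 0.2,"offset": [0,0,1.5],"rot": [0,0,0]},
    {"jaw": 0.2,"offset": [0,0,1.5],"rot": [0,0,0]},
    {"jaw": 0.2,"offset": [0,0,0],"rot": [0,0,0]},
  ],
)

```text
time_s: 11.08
eef_pos: [0.5031, 0.1659, 0.1071]
eef_rot: [-0.0, 0.465, 0.885, -0.0]
wrist_force: [0.2, -0.4, -0.7]
opening: 0.299
grasp_force: 59.0
```

```bash
python3 st.py
```

```text
11.075 [0.5031 0.1659 0.1071] F [ 0.2 -0.4 -0.7] M [-0.03  0.01 -0.01] err tool mm [-0.17  0.12] yaw 124.53 tilt [-0.01 -0.01] op 0.299
```

Free of force with the underside about 18.5 mm over the seat, so the bore matches. On to the catch.

Emit:
apply_moves(
  moves=[
    {"jaw": 0.2,"offset": [0,0,1],"rot": [0,0,0]},
    {"jaw": 0.2,"offset": [0,0,1],"rot": [0,0,0]},
    {"jaw": 0.2,"offset": [0,0,1],"rot": [0,0,0]},
    {"jaw": 0.2,"offset": [0,0,1],"rot": [0,0,0]},
    {"jaw": 0.2,"offset": [0,0,1],"rot": [0,0,0]},
  ],
)

```text
time_s: 11.7
eef_pos: [0.5032, 0.1659, 0.1022]
eef_rot: [0.0, 0.465, 0.885, 0.0]
wrist_force: [-0.4, -0.3, -1.1]
opening: 0.299
grasp_force: 59.0
```

```bash
python3 st.py
```

```text
11.7 [0.5032 0.1659 0.1022] F [-0.4 -0.3 -1.1] M [ 0.   -0.02  0.01] err tool mm [-0.14  0.04] yaw 124.53 tilt [ 0. -0.] op 0.299
```

Emit:
apply_moves(
  moves=[
    {"jaw": 0.2,"offset": [0,0,0.8],"rot": [0,0,0]},
    {"jaw": 0.2,"offset": [0,0,0.8],"rot": [0,0,0]},
    {"jaw": 0.2,"offset": [0,0,0.8],"rot": [0,0,0]},
    {"jaw": 0.2,"offset": [0,0,0.8],"rot": [0,0,0]},
    {"jaw": 0.2,"offset": [0,0,0],"rot": [0,0,0]},
  ],
)

```text
time_s: 12.32
eef_pos: [0.5033, 0.166, 0.0991]
eef_rot: [0.0, 0.465, 0.885, 0.0]
wrist_force: [0.5, 1.3, 1.9]
opening: 0.296
grasp_force: 59.1
```

```bash
python3 st.py
```

```text
12.325 [0.5033 0.166  0.0991] F [0.5 1.3 1.9] M [0.33 0.   0.  ] err tool mm [-0.18 -0.16] yaw 124.53 tilt [0.02 0.01] op 0.296
```

Emit:
apply_moves(
  moves=[
    {"jaw": 0.2,"offset": [0,0,0.8],"rot": [0,0,0]},
    {"jaw": 0.2,"offset": [0,0,0.8],"rot": [0,0,0]},
    {"jaw": 0.2,"offset": [0,0,0.8],"rot": [0,0,0]},
    {"jaw": 0.2,"offset": [0,0,0.6],"rot": [0,0,0]},
    {"jaw": 0.2,"offset": [0,0,0],"rot": [0,0,0]},
  ],
)

```text
time_s: 12.95
eef_pos: [0.503, 0.1658, 0.0956]
eef_rot: [-0.0, 0.465, 0.885, -0.0]
wrist_force: [0.5, 1.6, -0.3]
opening: 0.294
grasp_force: 59.1
```

```bash
python3 st.py
```

```text
12.95 [0.503  0.1658 0.0956] F [ 0.5  1.6 -0.3] M [ 0.2  -0.07 -0.06] err tool mm [-0.19  0.24] yaw 124.53 tilt [-0.02 -0.01] op 0.294
```

Emit:
apply_moves(
  moves=[
    {"jaw": 0.2,"offset": [0,0,0.8],"rot": [0,0,0]},
    {"jaw": 0.2,"offset": [0,0,0.8],"rot": [0,0,0]},
    {"jaw": 0.2,"offset": [0,0,0.8],"rot": [0,0,0]},
    {"jaw": 0.2,"offset": [0,0,0.8],"rot": [0,0,0]},
    {"jaw": 0.2,"offset": [0,0,0],"rot": [0,0,0]},
  ],
)

```text
time_s: 13.58
eef_pos: [0.5031, 0.1659, 0.0927]
eef_rot: [-0.0, 0.465, 0.885, -0.0]
wrist_force: [-0.6, 0.7, 0.8]
opening: 0.299
grasp_force: 59.1
```

```bash
python3 st.py
```

```text
13.575 [0.5031 0.1659 0.0927] F [-0.6  0.7  0.8] M [ 0.16  0.07 -0.02] err tool mm [-0.19  0.15] yaw 124.53 tilt [-0.01 -0.  ] op 0.299
```

Emit:
apply_moves(
  moves=[
    {"jaw": 0.2,"offset": [0,0,0.8],"rot": [0,0,0]},
    {"jaw": 0.2,"offset": [0,0,0.8],"rot": [0,0,0]},
    {"jaw": 0.2,"offset": [0,0,0.8],"rot": [0,0,0]},
    {"jaw": 0.2,"offset": [0,0,0],"rot": [0,0,0]},
    {"jaw": 0.2,"offset": [0,0,0],"rot": [0,0,0]},
  ],
)

```text
time_s: 14.2
eef_pos: [0.5032, 0.1659, 0.0903]
eef_rot: [-0.0, 0.465, 0.885, 0.0]
wrist_force: [0.9, 1.2, -0.2]
opening: 0.298
grasp_force: 59.1
```

```bash
python3 st.py
```

```text
14.2 [0.5032 0.1659 0.0903] F [ 0.9  1.2 -0.2] M [ 0.29 -0.03 -0.04] err tool mm [-0.17  0.05] yaw 124.53 tilt [-0.  0.] op 0.298
```

Emit:
apply_moves(
  moves=[
    {"jaw": 0.2,"offset": [0,0,0.7],"rot": [0,0,0]},
    {"jaw": 0.2,"offset": [0,0,0.7],"rot": [0,0,0]},
    {"jaw": 0.2,"offset": [0,0,0.6],"rot": [0,0,0]},
    {"jaw": 0.2,"offset": [0,0,0],"rot": [0,0,0]},
    {"jaw": 0.2,"offset": [0,0,0],"rot": [0,0,0]},
  ],
)

```text
time_s: 14.82
eef_pos: [0.5029, 0.1658, 0.0881]
eef_rot: [-0.0, 0.465, 0.885, -0.0]
wrist_force: [-0.4, -0.7, -4.5]
opening: 0.299
grasp_force: 59.1
```

```bash
python3 st.py
```

```text
14.825 [0.5029 0.1658 0.0881] F [-0.4 -0.7 -4.5] M [ 0.01  0.   -0.01] err tool mm [-0.2   0.35] yaw 124.53 tilt [-0.04 -0.01] op 0.299
```

The force now pulls down (-4.5 N) and the moment has gone: the catch is snapping in. Press gently on to the collar.

Emit:
apply_moves(
  moves=[
    {"jaw": 0.2,"offset": [0,0,0.6],"rot": [0,0,0]},
    {"jaw": 0.2,"offset": [0,0,0.6],"rot": [0,0,0]},
    {"jaw": 0.2,"offset": [0,0,0],"rot": [0,0,0]},
    {"jaw": 0.2,"offset": [0,0,0],"rot": [0,0,0]},
    {"jaw": 0.2,"offset": [0,0,0],"rot": [0,0,0]},
  ],
)

```text
time_s: 15.45
eef_pos: [0.5032, 0.166, 0.0873]
eef_rot: [0.0, 0.465, 0.885, 0.0]
wrist_force: [0.1, -0.1, -2.6]
opening: 0.296
grasp_force: 59.1
```

```bash
python3 st.py
```

```text
15.45 [0.5032 0.166  0.0873] F [ 0.1 -0.1 -2.6] M [ 0.1   0.05 -0.03] err tool mm [-0.18  0.  ] yaw 124.53 tilt [0. 0.] op 0.296
```

Emit:
apply_moves(
  moves=[
    {"jaw": 0.2,"offset": [0,0,0.5],"rot": [0,0,0]},
    {"jaw": 0.2,"offset": [0,0,0.5],"rot": [0,0,0]},
    {"jaw": 0.2,"offset": [0,0,0],"rot": [0,0,0]},
    {"jaw": 0.2,"offset": [0,0,0],"rot": [0,0,0]},
    {"jaw": 0.2,"offset": [0,0,0],"rot": [0,0,0]},
  ],
)

```text
time_s: 16.08
eef_pos: [0.5034, 0.1659, 0.0865]
eef_rot: [0.0, 0.465, 0.885, 0.0]
wrist_force: [-0.9, 0.3, 1.3]
opening: 0.294
grasp_force: 59.5
```

```bash
python3 st.py
```

```text
16.075 [0.5034 0.1659 0.0865] F [-0.9  0.3  1.3] M [0.12 0.21 0.06] err tool mm [-0.06 -0.14] yaw 124.53 tilt [0.02 0.  ] op 0.294
```

The collar now pushes back at about 5 N/mm, so the knob is home with light pressure. Turn toward the green dot (nose -55.5° → 61.3°).

Emit:
apply_moves(
  moves=[
    {"jaw": 0.2,"offset": [0,0,0.5],"rot": [0,0,0]},
    {"jaw": 0.2,"offset": [0,0,0],"rot": [0,0,-4]},
    {"jaw": 0.2,"offset": [0,0,0],"rot": [0,0,-6]},
    {"jaw": 0.2,"offset": [0,0,0],"rot": [0,0,-8]},
    {"jaw": 0.2,"offset": [0,0,0],"rot": [0,0,-8]},
  ],
)

```text
time_s: 16.7
eef_pos: [0.5041, 0.1652, 0.0861]
eef_rot: [0.001, 0.252, 0.968, -0.0]
wrist_force: [1.1, -2.4, 2.3]
opening: 0.29
grasp_force: 59.6
```

```bash
python3 st.py
```

```text
16.7 [0.5041 0.1652 0.0861] F [ 1.1 -2.4  2.3] M [-0.36 -0.14 -0.12] err tool mm [1.01 0.13] yaw 150.77 tilt [ 0.1  -0.06] op 0.29
```

Emit:
apply_moves(
  moves=[
    {"jaw": 0.2,"offset": [0,0,0],"rot": [0,0,-8]},
    {"jaw": 0.2,"offset": [0,0,0],"rot": [0,0,-8]},
    {"jaw": 0.2,"offset": [0,0,0],"rot": [0,0,-8]},
    {"jaw": 0.2,"offset": [0,0,0],"rot": [0,0,-8]},
    {"jaw": 0.2,"offset": [0,0,0],"rot": [0,0,-8]},
  ],
)

```text
time_s: 17.32
eef_pos: [0.504, 0.1658, 0.0861]
eef_rot: [0.001, -0.094, 0.996, -0.0]
wrist_force: [0.2, 1.0, 1.3]
opening: 0.295
grasp_force: 59.6
```

```bash
python3 st.py
```

```text
17.325 [0.504  0.1658 0.0861] F [0.2 1.  1.3] M [-0.01 -0.06 -0.12] err tool mm [0.68 0.14] yaw -169.23 tilt [0.1 0. ] op 0.295
```

Emit:
apply_moves(
  moves=[
    {"jaw": 0.2,"offset": [0,0,0],"rot": [0,0,-8]},
    {"jaw": 0.2,"offset": [0,0,0],"rot": [0,0,-8]},
    {"jaw": 0.2,"offset": [0,0,0],"rot": [0,0,-8]},
    {"jaw": 0.2,"offset": [0,0,0],"rot": [0,0,-8]},
    {"jaw": 0.2,"offset": [0,0,0],"rot": [0,0,-8]},
  ],
)

```text
time_s: 17.95
eef_pos: [0.5035, 0.1662, 0.0861]
eef_rot: [0.0, -0.429, 0.903, 0.0]
wrist_force: [-2.2, 2.5, 3.6]
opening: 0.295
grasp_force: 59.8
```

Emit:
apply_moves(
  moves=[
    {"jaw": 0.2,"offset": [0,0,0],"rot": [0,0,-6]},
    {"jaw": 0.2,"offset": [0,0,0],"rot": [0,0,-4.5]},
    {"jaw": 0.2,"offset": [0,0,0],"rot": [0,0,0]},
    {"jaw": 0.2,"offset": [0,0,0],"rot": [0,0,0]},
    {"jaw": 0.2,"offset": [0,0,0],"rot": [0,0,0]},
  ],
)

```text
time_s: 18.58
eef_pos: [0.5034, 0.1662, 0.0861]
eef_rot: [0.0, -0.507, 0.862, 0.0]
wrist_force: [-1.7, 1.9, 5.4]
opening: 0.298
grasp_force: 60.0
```

```bash
python3 st.py; python3 - <<'E'
from h import *
im,d,K,M=cam('wrist'); np.savez('w6.npz',im=im,d=d,K=K,M=M); save('w6',cv2.resize(im[200:400,140:420],None,fx=2.5,fy=2.5))
E
```

```text
18.575 [0.5034 0.1662 0.0861] F [-1.7  1.9  5.4] M [ 0.47  0.38 -0.05] err tool mm [ 0.36 -0.1 ] yaw -119.03 tilt [0.03 0.02] op 0.298
```

View pics/w6.png

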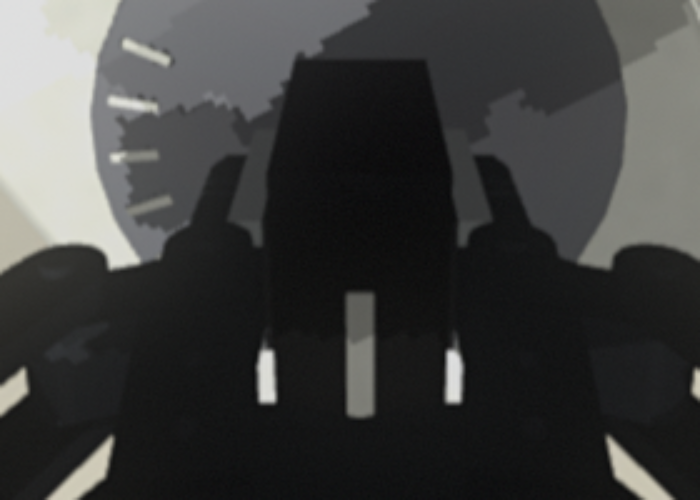

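The knob sits unchanged in the grip (white line central, no slip), nose at ~61°. Release and lift away.

Emit:
apply_moves(
  moves=[
    {"jaw": 0.35,"offset": [0,0,0],"rot": [0,0,0]},
    {"jaw": 0.45,"offset": [0,0,0],"rot": [0,0,0]},
    {"jaw": 0.6,"offset": [0,0,0],"rot": [0,0,0]},
    {"jaw": 0.7,"offset": [0,0,0],"rot": [0,0,0]},
    {"jaw": 0.7,"offset": [0,0,0],"rot": [0,0,0]},
  ],
)

```text
time_s: 19.25
eef_pos: [0.5032, 0.1659, 0.0857]
eef_rot: [-0.0, -0.508, 0.862, -0.0]
wrist_force: [-0.7, 0.4, -0.2]
opening: 0.699
grasp_force: 0.0
```

Emit:
apply_moves(
  moves=[
    {"jaw": 0.7,"offset": [0,0,-10],"rot": [0,0,0]},
    {"jaw": 0.7,"offset": [0,0,-30],"rot": [0,0,0]},
    {"jaw": 0.7,"offset": [0,0,-40],"rot": [0,0,0]},
    {"jaw": 0.7,"offset": [-20,0,-30],"rot": [0,0,0]},
    {"jaw": 0.7,"offset": [0,0,0],"rot": [0,0,0]},
  ],
)

```text
time_s: 19.88
eef_pos: [0.5153, 0.1844, 0.1996]
eef_rot: [0.003, -0.508, 0.861, -0.001]
wrist_force: [0.6, -0.8, -0.1]
opening: 0.702
grasp_force: 0.0
```

Emit:
apply_moves(
  moves=[
    {"jaw": 0.7,"offset": [0,0,0],"rot": [0,0,0]},
    {"jaw": 0.7,"offset": [0,0,0],"rot": [0,0,0]},
    {"jaw": 0.7,"offset": [0,0,0],"rot": [0,0,0]},
    {"jaw": 0.7,"offset": [0,0,0],"rot": [0,0,0]},
    {"jaw": 0.7,"offset": [0,0,0],"rot": [0,0,0]},
  ],
)

```text
time_s: 20.5
eef_pos: [0.5128, 0.1833, 0.1955]
eef_rot: [-0.0, -0.508, 0.862, 0.0]
wrist_force: [-0.0, -0.5, 0.1]
opening: 0.695
grasp_force: 0.0
```

```bash
python3 - <<'E'
from h import *
im,d,K,M=cam('wrist'); C=cloud(d,K,M); np.savez('w7.npz',im=im,d=d,K=K,M=M); save('w7',im)
print(ctrl.get_obs()['time_s'],pose()[:3,3].round(4))
hsv=cv2.cvtColor(im,cv2.COLOR_RGB2HSV)
g=cv2.inRange(hsv,(45,100,60),(80,255,255)); n,_,st,ce=cv2.connectedComponentsWithStats(g)
for i in range(1,n):
    if st[i,4]>20: print('green',ce[i],st[i,4],onplane(ce[i],.073,K,M).round(4))
P=C.reshape(-1,3); near=(abs(P[:,0]-.506)<.05)&(abs(P[:,1]-.17)<.05)
p=P[near&(P[:,2]>.117)&(P[:,2]<.14)]; print(len(p),np.median(p,0).round(4),cv2.minAreaRect((p[:,:2]*1000).astype(np.float32)))
p=P[near&(P[:,2]>.066)&(P[:,2]<.078)]; print('plate',np.median(p[:,2]))
E
```

```text
20.55 [0.5128 0.1834 0.1956]
2604 [0.5044 0.1684 0.1247] ((506.0072021484375, 171.66448974609375), (50.54859161376953, 26.055837631225586), 60.2369499206543)
plate 0.07126040633566375
```

View pics/w7.png

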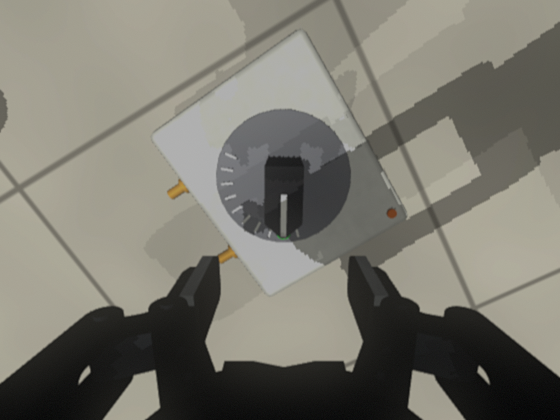

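The pointer nose covers the green dot (a green sliver shows at (285,238)). The knob stands at 60–61° against 61.3°. Its top is at the seated height: 124.7 mm read, with readings about 2 mm low as before. The gripper is clear, so I hand it in.

```bash
python3 -c "
from bench import ctrl
print(ctrl.hand_in())"
```

```text
the job is handed in; nothing more can be done
None
```

The job is handed in: the knob is on the D-shaft and snapped home with light pressure (highest force read about 5 N), its nose faces the green dot to within about 1°, the gripper is clear, and it took 20.6 s; the hand-in returned no verdict.

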